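# Crank a glued box tight in the bench clamp

### The arm

A 6-joint arm with a two-finger parallel gripper is mounted at the origin on the work surface. World frame = base frame: x ahead of the robot, y to its left, z up, the work surface at z = 0. Lengths are in m, angles in rad, forces in N, time in s.
With the tool pointing down it reaches from about 0.425 to 0.95 m from the base axis. Payload 3.5 kg.
Tool frame: the origin (TCP) lies midway between the tips of the shut fingers; the grasp point (between the pads) lies 19 mm behind it; z points along the fingers, y is the line along which they close (so a half turn about z gives the same grasp; the last joint's range is limited). The gripper opens to 85 mm and grips with 20 to 120 N. Pads are 22 mm wide; open, the fingers measure 114 mm over their backs; the gripper's body (76 mm by 85 mm) begins 54 mm behind the grasp point. The pads swing forward as they close: fully open they stand 13 mm farther back than shut.
Start: joints at [-1.377, 0.286, 1.577, -0, 1.279, -0.15], TCP at [0.228, -0.635, 0.231] pointing down, gripper open.
Joint ranges: [-2.77, 2.77], [-0.9, 2.22], [0.21, 2.48], [-1.53, 4.67], [0.24, 2.81], [-2.84, 2.84]. Speed limits (rad/s): [2.79, 2.79, 3.14, 3.14, 3.14, 3.14].

### API

Orientations are given as a unit quaternion [x, y, z, w].
In Python, from station import read_state, camera, camera_info, hand_in gives the robot as it stands. The module is installed in compiled form; this text tells all that it offers.
- The arm moves only by the tool carry_out, never from a script. Its argument "steps" is a list of rows, each a list of 3 entries, a list of its own where there are three numbers: the shift along the tool's x, y, z in m, then the turn about the tool's z in rad, then the finger opening in m, from 0 to 0.0854. A call has 1 to 10 rows; each row shifts and turns the commanded pose from where the row before left it, along the tool's axes as they then stand; what a row does not reach is not made up. A row lasts 1/8 s, in which the tool goes at most 62.5 mm and 10.7 degrees, less where a joint would pass 70% of its speed; a pose out of reach is approached as far as the arm can. A call is refused whole if a number of a shift passes 0.0625 or a number of a turn 0.188, either way. A call with a gripper value outside its range is refused whole. The fingers move at their own pace and stop on an object; the grip force is fixed at half the most. Time passes only in rows, so rows that do not move let the fingers close. It gives the time, the measured TCP pose, the force, the opening and the grip force at its end, in the units of the state.
- read_state(): the state, without advancing time (a new reading comes with each control period).
- camera(name): name is "side" or "top" or "wrist"; returns the picture (400x640x3 uint8, red, green, blue); there is no depth.
- camera_info(name): a dict with "intrinsics" (3x3 intrinsics, pixels), "rvec" (rotation vector, rad) and "tvec" (3), from world to camera coordinates, as OpenCV has them. Camera axes: x right, y down, z forward; pixel columns grow to the right and rows downward; lengths in m; the calibration is good to about 2 mm. A picture is of the moment at which its call begins: read the wrist's pose just before it. camera_info takes no time and is no camera call; for the wrist camera it gives the pose at the moment of the call.
- hand_in(): hands the job in; it is judged then, once.
The state is a dict: "t": time; "qpos": joint angles; "qvel": joint speeds; "joint_efforts": joint torques, N m; "tool_pos": TCP position; "tcp_rot": TCP orientation; "ft_force": force on the tool from outside, world axes, zero at the start; "torque": the same for the moment, N m; "finger_gap": opening from 0.0 (shut) to 1.0 (fully open); "grasp_force": force on a finger pad.
Only numpy, scipy, OpenCV 4.12 (cv2) and the standard library are available. Lean on these libraries where they do the work, as an engineer would, in place of code of your own. Each camera call takes 0.05 s, during which the arm holds its last target. There are 200 camera calls.

### The job

Stand the freshly glued little wooden box upright on the bed of the crank clamp, in the middle between its two jaws with its broad sides facing them, and let go of it. Then take the crank by its free-spinning grip and, without letting go of the grip on the way, turn it clockwise until the jaws hold the box snugly with a firm but gentle pressure of about 30 N (stop as soon as you feel the crank stiffen; over 60 N would break the glue joints), and let go with the box left clamped. Leave the other things on the cart alone.

Things in the scene. Friction and masses are not known exactly. Their poses are not given: they have to be found in the camera images.
- clamp: Crank clamp, screwed down. Origin: centre of the underside of its aluminium base, 100 (x) x 300 (y) x 12 mm; z up. The box stands on this base (bed, 12 mm up). At the +y end a grey gearbox (90 x 90 mm, y 55 to 145 mm, top 72 mm up) carries the crank; from it a sliding jaw moves to -y, towards a fixed stop jaw. Both jaws: dark steel, 40 mm wide (centred on x = 0), 40 mm high above the bed.
- bed (a point): Middle of the bed's top (clamp x = 0, y = -30 mm, z = 12 mm), between the jaws. The stop jaw is set anywhere in a slot: its face, looking to the clamp's +y, lies at clamp y = -100 to -75 mm. It differs every time, is not measured for you and must be found by feel.
- jaw: Sliding jaw. Origin: at bed height in the middle of its rubber-padded face, which looks to the clamp's -y; axes as the clamp's. At crank 0 the face is at clamp y = +30 mm; it moves 8 mm to -y per rad of crank. The pad is springy, about 15 N per mm. The jaw pushes a loose box along the bed (1 N or so) until it meets the stop jaw; only then the clamping force builds up.
- crank (a joint): Crank angle, rad, growing clockwise seen from above, which closes the jaw. Starts between 0 and 1.5; the box is pinched somewhere between 8.5 and 12. At 0 the arm points from the axis along the clamp's -x. Turning takes a steady 9 N or so at the grip; every 10 N of clamping adds about 1.7 N. It stays where it is left, also under clamping load.
- hub (a point): Point on the crank's vertical axis (clamp x = 0, y = +100 mm), 115 mm above the clamp's underside.
- grip_mid (a point): Middle of the grippable height of the crank's grip, 48 mm from the axis, 117 mm above the clamp's underside.
- grip: The crank's grip: upright black cylinder, 23 mm in diameter, 46 mm high, on the end of the crank arm. It spins freely about its own vertical axis, so that fingers holding it need not turn as it goes round. Origin: its foot, 91 mm above the clamp's underside and 26 mm below grip_mid; its top is 20 mm above grip_mid.
- box: Open-topped wooden box, 56 mm (x) by 36 mm (y), 58 mm high, walls 5 mm, about 0.12 kg, standing loose on the cart at the start. Origin: centre of its underside, z up. In the clamp its y axis lies along the clamp's y (either way round), so that the 56 mm broad sides meet the jaws and project 8 mm past them on both sides: take it across the 56 mm.
- usb_hub: Bystander: USB hub, 35 x 95 x 18 mm, origin centre of the underside. Leave alone.
- pot: Bystander: ceramic planter pot, 80 mm across, 75 mm high, with a plant to 110 mm; origin centre of the underside. Leave alone.
- tape_gun: Bystander: aluminium tape gun lying flat, about 60 x 230 x 52 mm, long in its y; origin centre of its side plate's underside. Leave alone.
- binder_clip: Bystander: chrome binder clip, 50 x 50 x 16 mm; origin under its spine. Leave alone.

How it is judged:
By the outcome, as a careful person would: the job done as asked, in the order asked, and still so for the second after the job is handed in, with the robot touching nothing.
It also fails if it takes over 72 s, if anything falls off the work surface, if the arm or the gripper's body presses on something with over 40 N, if the wrist force passes 120 N, or if a joint passes its speed limit or range.

## Working session

There is one attempt and no reset: what is moved stays moved. The work goes in short steps, Python scripts to look and compute and a tool call to move; the robot and the scene stay as the last step left them, time stands still between calls to the robot, and variables do not carry over. Pictures are saved under pics/ and viewed, at most 10 in all, crops included, and the job is handed in when it is done.

Besides the shell and the picture viewer there is one more tool, called after "Request:" by a JSON object that holds its "api" and its "payload". carry_out: Moves the arm, as the interface text tells. Its arguments: {"type":"object","properties":{"steps":{"type":"array","items":{"type":"array"}}},"required":["steps"]}

```bash
mkdir -p pics
cat > h.py <<'E'
import numpy as np, cv2
from station import *
def cam(n):
    i=camera_info(n); return np.array(i["intrinsics"]),cv2.Rodrigues(np.array(i["rvec"],float))[0],np.array(i["tvec"],float).ravel()
def ray(n,u,v,z,c=None):
    K,R,t=c or cam(n); d=R.T@np.linalg.inv(K)@[u,v,1.]; o=-R.T@t
    return (o+d*(z-o[2])/d[2]).round(4)
def proj(n,p,c=None):
    K,R,t=c or cam(n); q=K@(R@np.array(p,float)+t); return (q[:2]/q[2]).round(1)
def snap(n,name):
    im=camera(n)[:,:,::-1].copy(); cv2.imwrite("pics/%s.png"%name,im); return im
E
python3 - <<'E'
from h import *
a=snap("top","top0");b=snap("side","side0")
for n in("top","side"):
    K,R,t=cam(n);print(n,K[0,0],-R.T@t,R[2])
s=read_state();print(s)
E
```

```text
top 502.9725740943903 [ 0.50019181 -0.10420112  1.14171766] [ 0.1069833  -0.01252536 -0.99418192]
side 375.06594213979525 [0.5320475  0.47089047 0.64589064] [ 0.12693617 -0.71879028 -0.68354059]
{'t': 0.1, 'qpos': array([-1.37698354e+00,  2.87094138e-01,  1.57803471e+00, -2.87578351e-05,
        1.27861673e+00, -1.49989650e-01]), 'qvel': array([-0.00037004, -0.00209439, -0.00313294, -0.00101089,  0.00175537,
       -0.00172806]), 'joint_efforts': array([ 8.29489836e-04, -4.07298446e+01, -2.93699098e+01, -1.63915074e-04,
        3.42351414e-03,  8.61306376e-06]), 'tool_pos': array([ 0.22743287, -0.6348933 ,  0.23007191]), 'tcp_rot': array([ 9.85260051e-01,  1.71059849e-01, -3.73467960e-05, -1.07590061e-03]), 'ft_force': array([ 0.42688655,  0.89989273, -0.48329542]), 'torque': array([-0.01759588,  0.00801723, -0.01205992]), 'grasp_force': 0.0, 'finger_gap': 0.9982876554509562}
```

View pics/top0.png

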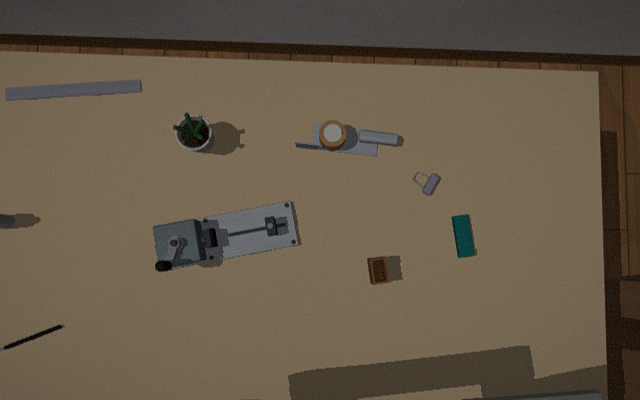

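View pics/side0.png

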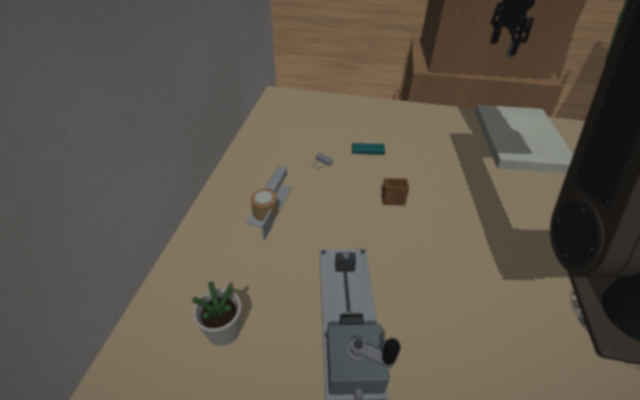

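The top view shows the clamp with its gearbox at about (180,245), stop jaw (275,227) and grip (164,266). The box is at (378,270), with the bystanders up and to the right. The side view agrees. Next I'll enlarge the clamp and box.

Run:
```python
from h import *
a=cv2.imread("pics/top0.png")
c=cv2.resize(a[190:290,140:300],None,fx=4.5,fy=4.5,interpolation=cv2.INTER_CUBIC)
c=np.clip(c*1.6,0,255).astype(np.uint8)
hsv=cv2.cvtColor(a,cv2.COLOR_BGR2HSV)
m=((hsv[:,:,1]>150)&(hsv[:,:,2]<170)).astype(np.uint8); m[:,:350]=0;m[:,410:]=0;m[:240]=0;m[300:]=0
ys,xs=np.nonzero(m);print(len(xs),cv2.minAreaRect(np.c_[xs,ys].astype(np.float32)))
d=cv2.resize(a[245:295,355:415],None,fx=9,fy=9,interpolation=cv2.INTER_CUBIC);d=np.clip(d*1.6,0,255).astype(np.uint8)
d=cv2.resize(d[:, :],(180,150)); 
out=np.zeros((600,720,3),np.uint8);out[:450]=c;out[450:,:180]=d
cv2.imwrite("pics/crop0.png",out)
```

```text
381 ((378.02020263671875, 269.8815002441406), (25.62163734436035, 18.322891235351562), 81.25383758544922)
```

View pics/crop0.png

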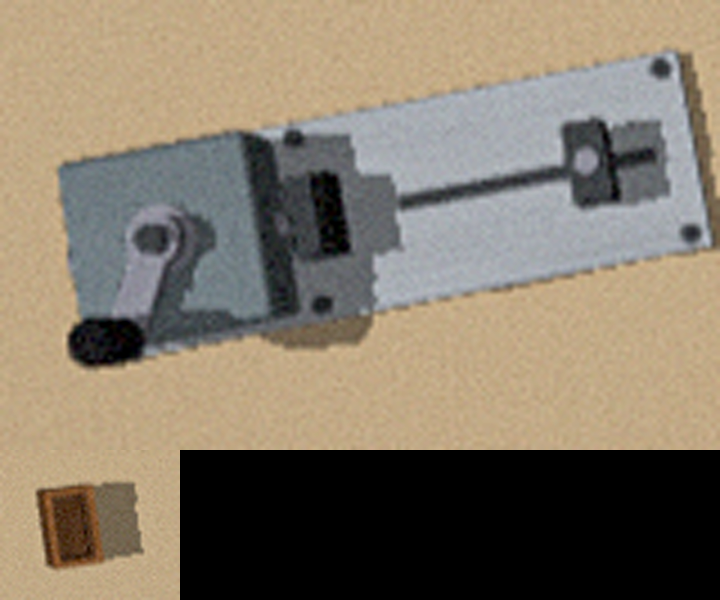

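The crop shows the right end of the base at crop pixels (675,53) and (712,243), the gearbox top corners at (60,165), (240,133), (272,318) and (80,345), the hub at (152,237) and the top of the grip at about (90,342). The stop jaw's top runs over x 562–608 and the slot from (402,200) to (655,155).

Run:
```python
from h import *
c=cam("top")
P=lambda u,v,z:ray("top",140+u/4.5-.4,190+v/4.5-.4,z,c)
for n,u,v,z in [("plateA",675,53,.012),("plateB",712,243,.012),("slot1",402,200,.012),("slot2",655,155,.012),("g1",60,165,.072),("g2",240,133,.072),("g3",272,318,.072),("g4",80,345,.072),("hub",152,237,.115),("griptop",90,342,.137),("screw1",660,68,.014),("screw2",690,233,.014),("screw3",293,137,.014),("screw4",322,303,.014)]: print(n,P(u,v,z))
# box: rim
a=cv2.imread("pics/top0.png");hsv=cv2.cvtColor(a,cv2.COLOR_BGR2HSV)
m=((hsv[:,:,1]>150)&(hsv[:,:,2]<170)).astype(np.uint8); m[:,:350]=0;m[:,410:]=0;m[:240]=0;m[300:]=0
ys,xs=np.nonzero(m)
bx=cv2.boxPoints(cv2.minAreaRect(np.c_[xs,ys].astype(np.float32)))
for p in bx: print(p,ray("top",*p,.058,c))
D=lambda u,v,z:ray("top",355+u/3-.4,245+(v-450)/3-.4,z,c)
for p in [(37,490),(91,484),(103,559),(50,568)]: print("rim",D(*p,.058))
```

```text
plateA [ 0.6139 -0.0287  0.012 ]
plateB [ 0.5197 -0.0506  0.012 ]
slot1 [0.5363 0.1039 0.012 ]
slot2 [ 0.5625 -0.0207  0.012 ]
g1 [0.546  0.2539 0.072 ]
g2 [0.5636 0.1706 0.072 ]
g3 [0.4776 0.1506 0.072 ]
g4 [0.4625 0.239  0.072 ]
hub [0.5131 0.1962 0.115 ]
griptop [0.4662 0.2139 0.137 ]
screw1 [ 0.6059 -0.0216  0.014 ]
screw2 [ 0.5242 -0.0397  0.014 ]
screw3 [0.5659 0.1591 0.014 ]
screw4 [0.4844 0.1403 0.014 ]
[367.01733 258.61273] [ 0.4913 -0.202   0.058 ]
[385.12714 255.82658] [ 0.4983 -0.2408  0.058 ]
[389.02307 281.15027] [ 0.4449 -0.2501  0.058 ]
[370.91327 283.9364 ] [ 0.4379 -0.2115  0.058 ]
rim [ 0.4927 -0.2018  0.058 ]
rim [ 0.4981 -0.2404  0.058 ]
rim [ 0.4453 -0.2499  0.058 ]
rim [ 0.4379 -0.2123  0.058 ]
```

Request:
{"api": "carry_out", "payload": {"steps": [[[0.0454,-0.0378,0.006],0,0.085],[[0.0454,-0.0378,0.006],0,0.085],[[0.0454,-0.0378,0.006],0,0.085],[[0.0454,-0.0378,0.006],0,0.085],[[0.0454,-0.0378,0.006],0,0.085],[[0.0454,-0.0378,0.006],0,0.085],[[0.0454,-0.0378,0.006],0,0.085],[[0.0454,-0.0378,0.006],0,0.085]]}}

```text
t: 1.1
tool_pos: [0.468, -0.2264, 0.1829]
tcp_rot: [0.985, 0.171, -0.0, -0.0]
ft_force: [0.5, -0.8, -1.2]
finger_gap: 0.993
grasp_force: 0.0
```

Request:
{"api": "carry_out", "payload": {"steps": [[[0,0,0],-0.175,0.085],[[0,0,0],-0.175,0.085],[[0,0,0],-0.175,0.085],[[0,0,0],-0.175,0.085],[[0,0,0],-0.175,0.085],[[0,0,0],-0.175,0.085],[[0,0,0],-0.175,0.085],[[0,0,0],-0.175,0.085],[[0,0,0],0,0.085]]}}

```text
t: 2.22
tool_pos: [0.4673, -0.2281, 0.1829]
tcp_rot: [0.644, 0.765, -0.0, -0.0]
ft_force: [0.0, -0.0, 0.1]
finger_gap: 0.992
grasp_force: 0.0
```

Run:
```python
from h import *
s=read_state();print(s['t'],s['tool_pos'],s['tcp_rot'],s['ft_force'])
c=cam("wrist");print(-c[1].T@c[2],c[1][2],c[0][0,0])
a=snap("wrist","w0")
hsv=cv2.cvtColor(a,cv2.COLOR_BGR2HSV)
m=((hsv[:,:,1]>150)&(hsv[:,:,2]<170)).astype(np.uint8)
cn=sorted(cv2.findContours(m,0,2)[0],key=cv2.contourArea)[-2:]
for k in cn:
    r=cv2.minAreaRect(k);print(cv2.contourArea(k),r)
    for p in cv2.boxPoints(r):print(p,ray("wrist",*p,.058,c))
```

```text
2.225 [ 0.46729272 -0.22812975  0.18286335] [ 6.44143709e-01  7.64904366e-01 -8.52063054e-06 -4.39928126e-04] [ 0.02177083 -0.00762623  0.12261754]
[ 0.45270426 -0.1504272   0.32602225] [ 0.05267843 -0.30630174 -0.95047579] 323.2702072936864
259.0 ((323.0, 190.5), (50.0, 43.0), -0.0)
[298. 212.] [ 0.4543 -0.2517  0.058 ]
[298. 169.] [ 0.4483 -0.2133  0.058 ]
[348. 169.] [ 0.49   -0.2061  0.058 ]
[348. 212.] [ 0.4978 -0.2442  0.058 ]
1769.0 ((355.5, 343.5), (31.0, 79.0), 90.0)
[316. 328.] [ 0.4911 -0.3713  0.058 ]
[395. 328.] [ 0.5692 -0.3579  0.058 ]
[395. 359.] [ 0.5788 -0.3958  0.058 ]
[316. 359.] [ 0.4977 -0.4098  0.058 ]
```

View pics/w0.png

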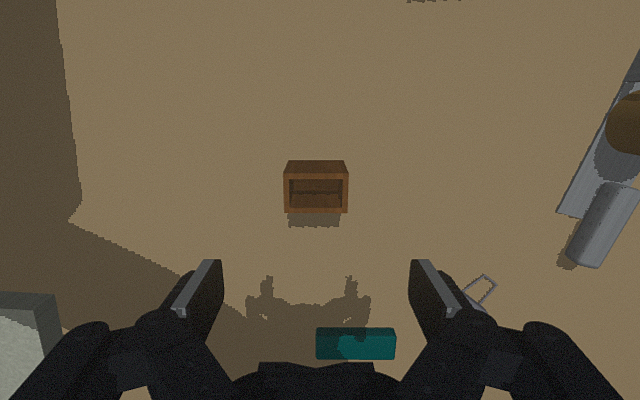

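The wrist view shows the box well aligned. Its rim corners are about (284,174), (348,174), (349,213) and (284,213), and the outer wall facing the camera is above the rim.

Run:
```python
from h import *
P=[ray("wrist",*p,.058) for p in [(284,174.),(348.5,174),(349,213),(284,213)]]
P=np.array(P);print(P,P.mean(0),np.degrees(np.arctan2(*(P[1]-P[0])[1::-1])),np.degrees(np.arctan2(*(P[2]-P[3])[1::-1])))
print([ray("wrist",*p,0) for p in[(286,160.),(346.,160)]])
```

```text
[[ 0.4373 -0.2197  0.058 ]
 [ 0.4914 -0.2104  0.058 ]
 [ 0.4989 -0.2451  0.058 ]
 [ 0.4422 -0.2548  0.058 ]] [ 0.46745 -0.2325   0.058  ] 9.75403225165177 9.707944222283677
[array([ 0.4339, -0.2198,  0.    ]), array([ 0.4943, -0.2094,  0.    ])]
```

Request:
{"api": "carry_out", "payload": {"steps": [[[-0.003,0,0.027],0,0.085],[[0,0,0.027],0,0.085],[[0,0,0.027],0,0.085],[[0,0,0.027],0,0.085],[[0,0,0.027],0,0.085],[[0,0,0.026],0,0.085],[[0,0,0],0,0.03],[[0,0,0],0,0.03],[[0,0,0],0,0.03],[[0,0,0],0,0.03]]}}

```text
t: 3.52
tool_pos: [0.4684, -0.2315, 0.023]
tcp_rot: [0.643, 0.765, 0.0, 0.001]
ft_force: [-0.2, 0.1, -1.7]
finger_gap: 0.645
grasp_force: 64.4
```

Request:
{"api": "carry_out", "payload": {"steps": [[[0,0,-0.03],0,0.03],[[0,0,-0.03],0,0.03],[[0,0,-0.03],0,0.03],[[0.04,0.017,0],0,0.03],[[0.042,0.0178,0],0,0.03],[[0.042,0.0178,0],0,0.03],[[0.042,0.0178,0],0,0.03],[[0.042,0.0178,0],0,0.03],[[0.042,0.0178,0],0,0.03],[[0.0416,0.0176,0],-0.045,0.03]]}}

```text
t: 4.78
tool_pos: [0.5397, 0.0788, 0.1126]
tcp_rot: [0.626, 0.78, 0.0, 0.0]
ft_force: [0.9, -0.1, -1.2]
finger_gap: 0.644
grasp_force: 64.7
```

Request:
{"api": "carry_out", "payload": {"steps": [[[0,0,0],0,0.03],[[0,0,0],0,0.03]]}}

```text
t: 5.03
tool_pos: [0.5393, 0.0771, 0.1123]
tcp_rot: [0.626, 0.78, -0.0, -0.0]
ft_force: [-0.0, 0.2, -1.7]
finger_gap: 0.646
grasp_force: 64.7
```

Run:
```python
from h import *
s=read_state();print(s['t'],s['tool_pos'],s['finger_gap'],s['grasp_force'])
a=snap("wrist","w1")
```

```text
5.025 [0.53933772 0.07705829 0.11227634] 0.6458117401243976 64.67371702194214
```

View pics/w1.png

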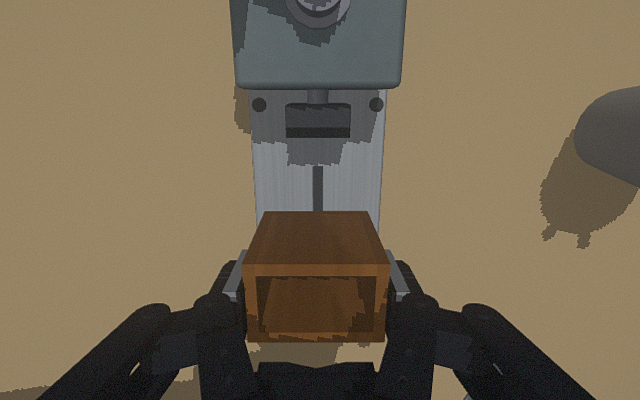

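The box hangs straight over the bed. Screws are at (259,104) and (376,104), the jaw top spans x 285–350 near row 105–128, and the box rim spans x 245–388. I'll check centring and the clamp angle.

Run:
```python
from h import *
for n,u,v,z in[("sc",259,104,.014),("sc",376,104,.014),("jaw",286,127,.052),("jaw",350.5,127,.052),("gb",238,86,.072),("gb",402,86,.072),("slot",318,168,.012),("slot",318,210,.012),("plL",250,200*0+143,.012),("plR",386,143,.012),("bx",245,265,.147),("bx",388.5,265,.147),("bx",247,341,.147),("bx",385,341,.147)]: print(n,ray("wrist",u,v,z))
```

```text
sc [0.4831 0.1374 0.014 ]
sc [0.565  0.1554 0.014 ]
jaw [0.5076 0.1301 0.052 ]
jaw [0.5464 0.1386 0.052 ]
gb [0.4797 0.148  0.072 ]
gb [0.5655 0.1669 0.072 ]
slot [0.5347 0.1003 0.012 ]
slot [0.5422 0.0668 0.012 ]
plL [0.4807 0.108  0.012 ]
plR [0.5803 0.13   0.012 ]
bx [0.5083 0.0874 0.147 ]
bx [0.5613 0.0991 0.147 ]
bx [0.5144 0.0526 0.147 ]
bx [0.57   0.0648 0.147 ]
```

Request:
{"api": "carry_out", "payload": {"steps": [[[0,0.001,0.018],0,0.03],[[0,0,0.018],0,0.03],[[0,0,0.018],0,0.03],[[0,0,0.015],0,0.03],[[0,0,0.005],0,0.03],[[0,0,0.001],0,0.03],[[0,0,0],0,0.03]]}}

```text
t: 5.95
tool_pos: [0.5412, 0.0775, 0.0379]
tcp_rot: [0.626, 0.78, 0.0, 0.001]
ft_force: [-0.3, 0.2, -1.7]
finger_gap: 0.646
grasp_force: 64.7
```

Request:
{"api": "carry_out", "payload": {"steps": [[[0,0,0.001],0,0.03],[[0,0,0.001],0,0.03],[[0,0,0.001],0,0.03],[[0,0,0],0,0.03]]}}

```text
t: 6.45
tool_pos: [0.5409, 0.0774, 0.0349]
tcp_rot: [0.626, 0.78, 0.0, 0.0]
ft_force: [-1.1, 0.1, 2.8]
finger_gap: 0.647
grasp_force: 65.0
```

Request:
{"api": "carry_out", "payload": {"steps": [[[0,0,0],0,0.085],[[0,0,0],0,0.085],[[0,0,0],0,0.085],[[0,0,0],0,0.085],[[0,0,-0.02],0,0.085],[[0,0,-0.04],0,0.085],[[0,0,-0.045],0,0.085],[[0,0,-0.045],0,0.085],[[0,0,-0.035],0,0.085],[[0,0,0],0,0.085]]}}

```text
t: 7.7
tool_pos: [0.5427, 0.0774, 0.2234]
tcp_rot: [0.626, 0.78, 0.002, 0.003]
ft_force: [0.3, -0.0, 0.1]
finger_gap: 0.998
grasp_force: 0.0
```

Run:
```python
from h import *
s=read_state();print(s['t'],s['tool_pos'],s['finger_gap'],s['qpos'])
a=snap("wrist","w2")
```

```text
7.7 [0.5427036  0.07739074 0.22335222] 0.9975301381463055 [-4.34741473e-02  9.25449786e-03  1.90209479e+00  1.60650020e-05
  1.22227341e+00 -2.61546404e-01]
```

View pics/w2.png

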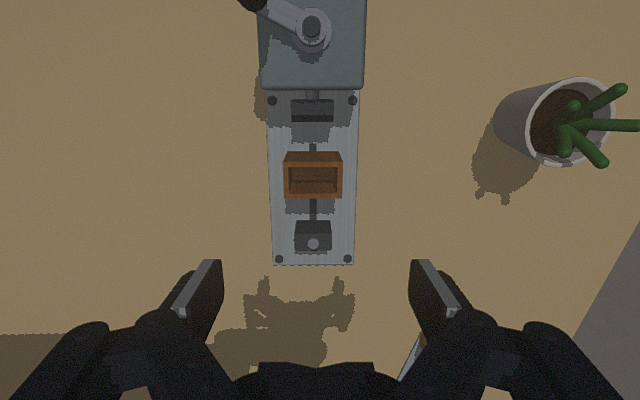

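The box stands upright on the bed between the jaws at (313,178), and the hub is at (311,28). Next I move over the grip and turn 45°.

Request:
{"api": "carry_out", "payload": {"steps": [[[0.0375,-0.0114,0],0,0.085],[[0.0375,-0.0114,0],0,0.085],[[0.0375,-0.0114,0],0,0.085],[[0.0375,-0.0114,0],0,0.085],[[0,0,0],-0.157,0.05],[[0,0,0],-0.157,0.05],[[0,0,0],-0.157,0.05],[[0,0,0],-0.157,0.05],[[0,0,0],-0.157,0.05],[[0,0,0],0,0.05]]}}

```text
t: 9.0
tool_pos: [0.4626, 0.2137, 0.2171]
tcp_rot: [0.281, 0.96, -0.001, -0.002]
ft_force: [-0.9, 0.5, -0.2]
finger_gap: 0.586
grasp_force: 0.0
```

Run:
```python
from h import *
s=read_state();print(s['t'],s['tool_pos'],s['tcp_rot'],s['finger_gap'],s['qpos'])
a=snap("wrist","w3")
```

```text
9.0 [0.46259176 0.21374045 0.21709306] [ 2.80990154e-01  9.59708680e-01 -9.58360160e-04 -1.69233449e-03] 0.5858532896843666 [ 2.33501593e-01 -6.81647256e-02  1.98937555e+00  1.26561817e-05
  1.22427152e+00 -7.67646598e-01]
```

View pics/w3.png

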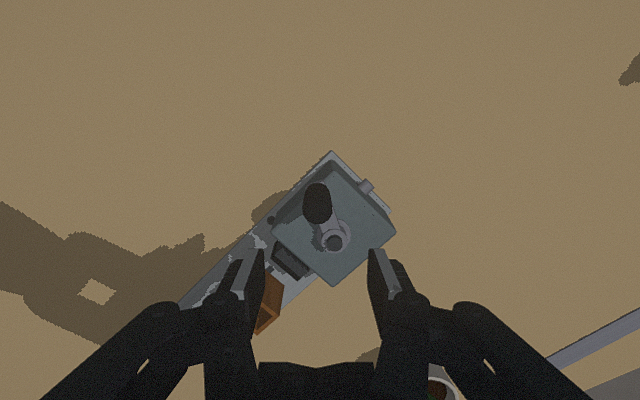

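The dark grip blob spans x 303–332 and y 183–223, with its top disc at about (318,208). The hub nut is at about (334,241).

Run:
```python
from h import *
a=cv2.imread("pics/w3.png").astype(int)
m=(a.max(2)<62).astype(np.uint8);m[:175]=0;m[230:]=0;m[:,:295]=0;m[:,340:]=0
n,l,st,c=cv2.connectedComponentsWithStats(m);i=1+st[1:,4].argmax();print(st[i])
for r in range(st[i][1],st[i][1]+st[i][3],3):
    x=np.nonzero(l[r]==i)[0];print(r,x.min(),x.max(),end='; ')
C=cam("wrist")
x,y,w,h,_=st[i]
print()
print("top",ray("wrist",x+w/2+.5,y+h-w/2,.137,C),"foot",ray("wrist",x+w/2-.5,y+w*.43,.091,C),"hub",[ray("wrist",334,241,z,C) for z in(.095,.105,.115)])
s=read_state();p=s['tool_pos'];O=np.array([.5343,.1068]);u=np.array([.977,.215]);v=np.array([-.215,.977])
print("hub est",O+.1*v)
for th in np.arange(.2,.7,.1):
    g=O+.1*v+.048*(-np.cos(th)*u+np.sin(th)*v);print(th,g,proj("wrist",[*g,.137],C),proj("wrist",[*g,.091],C))
```

```text
[ 295  175   38   50 1197]
175 315 326; 178 312 323; 181 308 315; 184 305 323; 187 303 326; 190 299 328; 193 297 329; 196 295 330; 199 295 330; 202 295 331; 205 295 331; 208 302 331; 211 302 331; 214 303 331; 217 305 329; 220 307 327; 223 312 322; 
top [0.4603 0.2126 0.137 ] foot [0.4618 0.2102 0.091 ] hub [array([0.5101, 0.2011, 0.095 ]), array([0.5058, 0.2032, 0.105 ]), array([0.5015, 0.2053, 0.115 ])]
hub est [0.5128 0.2045]
0.2 [0.46478853 0.20370251] [307.7 216.9] [309.1 197.9]
0.30000000000000004 [0.46494877 0.20849964] [313.3 213.8] [313.8 195.2]
0.4000000000000001 [0.46558713 0.21325681] [319.1 211.3] [318.8 193. ]
0.5000000000000001 [0.46669722 0.21792649] [325.3 209.2] [324.  191.3]
0.6000000000000001 [0.46826795 0.22246201] [331.7 207.8] [329.4 190. ]
```

Request:
{"api": "carry_out", "payload": {"steps": [[[-0.002,-0.0005,0.02],0,0.05],[[0,0,0.03],0,0.05],[[0,0,0.03],0,0.05],[[0,0,0.03],0,0.05],[[0,0,0],0,0.05]]}}

```text
t: 9.68
tool_pos: [0.4624, 0.2119, 0.106]
tcp_rot: [0.281, 0.96, -0.002, -0.003]
ft_force: [0.2, 0.4, -0.4]
finger_gap: 0.583
grasp_force: 0.0
```

Request:
{"api": "carry_out", "payload": {"steps": [[[0,0,0.006],0,0.05],[[0,0,0],0,0.01],[[0,0,0],0,0.01],[[0,0,0],0,0.01],[[0,0,0],0,0.01],[[0,0,0],0,0.01]]}}

```text
t: 10.42
tool_pos: [0.4658, 0.2127, 0.1045]
tcp_rot: [0.28, 0.96, 0.0, 0.001]
ft_force: [-1.6, 0.2, 6.4]
finger_gap: 0.254
grasp_force: 58.8
```

Run:
```python
from h import *
s=read_state();print(s['t'],s['tool_pos'],s['tcp_rot'],s['finger_gap'],s['grasp_force'],s['ft_force'],s['torque'])
```

```text
10.425 [0.46575371 0.21269947 0.10448747] [2.80101766e-01 9.59969971e-01 3.81534887e-04 7.13530708e-04] 0.2537718439621509 58.752188086509705 [-1.64033324  0.15794487  6.37933512] [-0.08268354  0.19653437  0.03482392]
```

```bash
cat > rows.py <<'E'
import numpy as np,sys
def rows(th,d,n,yaw=np.radians(147.46),cl=np.radians(12.4),r=.048):
    out=[];f=lambda t:r*np.array([np.cos(np.pi+cl-t),np.sin(np.pi+cl-t)])
    X=np.array([np.cos(yaw),np.sin(yaw)]);Y=np.array([np.sin(yaw),-np.cos(yaw)])
    P=lambda t:np.round([f(t)@X,f(t)@Y],4)
    return [(P(th+(k+1)*d)-P(th+k*d)).round(4).tolist() for k in range(n)]
if __name__=="__main__":
    for i in range(4): print(rows(.39+2*i,.2,10))
E
python3 rows.py
```

```text
[[0.0028, 0.0091], [0.0009, 0.0096], [-0.001, 0.0095], [-0.0029, 0.0091], [-0.0046, 0.0084], [-0.0063, 0.0073], [-0.0075, 0.0059], [-0.0086, 0.0043], [-0.0092, 0.0025], [-0.0096, 0.0007]]
[[-0.0095, -0.0013], [-0.009, -0.0032], [-0.0083, -0.0049], [-0.0071, -0.0064], [-0.0057, -0.0077], [-0.004, -0.0087], [-0.0023, -0.0093], [-0.0003, -0.0096], [0.0016, -0.0094], [0.0034, -0.009]]
[[0.0051, -0.0081], [0.0066, -0.0069], [0.0079, -0.0055], [0.0088, -0.0038], [0.0094, -0.0019], [0.0096, -0.0001], [0.0094, 0.0018], [0.0088, 0.0037], [0.008, 0.0054], [0.0067, 0.0068]]
[[0.0052, 0.008], [0.0036, 0.0089], [0.0017, 0.0095], [-0.0003, 0.0096], [-0.0021, 0.0093], [-0.0039, 0.0088], [-0.0056, 0.0077], [-0.007, 0.0066], [-0.0082, 0.005], [-0.009, 0.0032]]
```

Request:
{"api": "carry_out", "payload": {"steps": [[[0,0,-0.003],0,0.01],[[0.0028,0.0091,0],0,0.01],[[0.0009,0.0096,0],0,0.01],[[-0.001,0.0095,0],0,0.01],[[-0.0029,0.0091,0],0,0.01],[[-0.0046,0.0084,0],0,0.01],[[0,0,0],0,0.01]]}}

```text
t: 11.3
tool_pos: [0.4923, 0.2453, 0.1045]
tcp_rot: [0.279, 0.96, -0.005, -0.002]
ft_force: [-0.6, -9.3, 0.3]
finger_gap: 0.249
grasp_force: 61.1
```

```bash
cat > st.py <<'E'
from h import *
s=read_state();p=s['tool_pos'][:2];H=np.array([.5128,.2045]);d=p-H;cl=np.radians(12.4)
th=(np.pi+cl-np.arctan2(d[1],d[0]))%(2*np.pi);rad=d/np.linalg.norm(d);tan=np.array([rad[1],-rad[0]])
f=s['ft_force'];print("t",s['t'],s['tool_pos'].round(4),"th",th.round(3),"r",np.linalg.norm(d).round(4),"F",f.round(1),"Frad",(f[:2]@rad).round(1),"Ftan",(f[:2]@tan).round(1),s['finger_gap'],s['grasp_force'],s['tcp_rot'].round(3))
E
python3 st.py
```

```text
t 11.3 [0.4923 0.2453 0.1045] th 1.321 r 0.0457 F [-0.6 -9.3  0.3] Frad -8.0 Ftan -4.7 0.24902754641567676 61.09610080718994 [ 0.279  0.96  -0.005 -0.002]
```

Request:
{"api": "carry_out", "payload": {"steps": [[[-0.0071,0.006,0],0,0.01],[[-0.0075,0.0059,0],0,0.01],[[-0.0086,0.0043,0],0,0.01],[[-0.0092,0.0025,0],0,0.01],[[-0.0096,0.0007,0],0,0.01],[[-0.0095,-0.0013,0],0,0.01],[[-0.009,-0.0032,0],0,0.01],[[-0.0083,-0.0049,0],0,0.01]]}}

```text
t: 12.3
tool_pos: [0.5552, 0.2228, 0.1047]
tcp_rot: [0.281, 0.96, 0.003, -0.003]
ft_force: [-0.8, 9.1, -3.2]
finger_gap: 0.25
grasp_force: 60.8
```

```bash
python3 st.py
```

```text
t 12.3 [0.5552 0.2228 0.1047] th 2.951 r 0.0462 F [-0.8  9.1 -3.2] Frad 2.8 Ftan -8.7 0.24994793583767314 60.82059860229492 [ 0.281  0.96   0.003 -0.003]
```

Request:
{"api": "carry_out", "payload": {"steps": [[[-0.0071,-0.0064,0],0,0.01],[[-0.0057,-0.0077,0],0,0.01],[[-0.004,-0.0087,0],0,0.01],[[-0.0023,-0.0093,0],0,0.01],[[-0.0003,-0.0096,0],0,0.01],[[0.0016,-0.0094,0],0,0.01],[[0.0034,-0.009,0],0,0.01],[[0.0051,-0.0081,0],0,0.01]]}}

```text
t: 13.3
tool_pos: [0.5302, 0.157, 0.1049]
tcp_rot: [0.28, 0.96, 0.001, 0.003]
ft_force: [9.6, 0.8, -11.5]
finger_gap: 0.249
grasp_force: 60.1
```

```bash
python3 st.py
```

```text
t 13.3 [0.5302 0.157  0.1049] th 4.578 r 0.0506 F [  9.6   0.8 -11.5] Frad 2.5 Ftan -9.3 0.24873595947985835 60.0567501783371 [0.28  0.96  0.001 0.003]
```

Request:
{"api": "carry_out", "payload": {"steps": [[[0.0066,-0.0069,0.001],0,0.01],[[0.0079,-0.0055,0],0,0.01],[[0.0088,-0.0038,0],0,0.01],[[0.0094,-0.0019,0],0,0.01],[[0.0096,-0.0001,0],0,0.01],[[0.0094,0.0018,0],0,0.01],[[0.0088,0.0037,0],0,0.01],[[0.008,0.0054,0],0,0.01]]}}

```text
t: 14.3
tool_pos: [0.4671, 0.1857, 0.1047]
tcp_rot: [0.279, 0.96, -0.003, 0.002]
ft_force: [3.5, -7.4, -2.7]
finger_gap: 0.25
grasp_force: 60.9
```

```bash
sed -i 's/.5128,.2045/.5126,.2027/' st.py; python3 st.py
```

```text
t 14.3 [0.4671 0.1857 0.1047] th 6.142 r 0.0486 F [ 3.5 -7.4 -2.7] Frad -0.7 Ftan -8.2 0.24959405708968177 60.87617576122284 [ 0.279  0.96  -0.003  0.002]
```

Request:
{"api": "carry_out", "payload": {"steps": [[[0.0067,0.0068,0],0,0.01],[[0.0052,0.008,0],0,0.01],[[0.0036,0.0089,0],0,0.01],[[0.0017,0.0095,0],0,0.01],[[-0.0003,0.0096,0],0,0.01],[[-0.0021,0.0093,0],0,0.01],[[-0.0039,0.0088,0],0,0.01],[[-0.0056,0.0077,0],0,0.01]]}}

```text
t: 15.3
tool_pos: [0.4963, 0.2469, 0.1044]
tcp_rot: [0.28, 0.96, -0.004, -0.004]
ft_force: [-8.3, -7.3, 5.9]
finger_gap: 0.253
grasp_force: 61.9
```

```bash
python3 st.py; python3 -c "
from rows import *
print(rows(7.79,.1,20));print(rows(9.79,.1,20))"
```

```text
t 15.3 [0.4963 0.2469 0.1044] th 1.433 r 0.0471 F [-8.3 -7.3  5.9] Frad -3.9 Ftan -10.3 0.25256778903641797 61.86588227748871 [ 0.28   0.96  -0.004 -0.004]
[[-0.0033, 0.0035], [-0.0037, 0.0031], [-0.004, 0.0027], [-0.0042, 0.0023], [-0.0044, 0.0018], [-0.0046, 0.0014], [-0.0047, 0.001], [-0.0048, 0.0004], [-0.0048, 0.0], [-0.0048, -0.0005], [-0.0047, -0.0009], [-0.0045, -0.0014], [-0.0045, -0.0019], [-0.0042, -0.0023], [-0.0039, -0.0027], [-0.0037, -0.0031], [-0.0033, -0.0035], [-0.003, -0.0037], [-0.0026, -0.0041], [-0.0021, -0.0043]]
[[-0.0018, -0.0044], [-0.0013, -0.0047], [-0.0008, -0.0047], [-0.0003, -0.0048], [0.0002, -0.0048], [0.0006, -0.0047], [0.0011, -0.0047], [0.0015, -0.0045], [0.002, -0.0044], [0.0025, -0.0041], [0.0028, -0.0039], [0.0032, -0.0036], [0.0035, -0.0032], [0.0039, -0.0029], [0.0041, -0.0025], [0.0044, -0.002], [0.0045, -0.0016], [0.0046, -0.0011], [0.0048, -0.0007], [0.0048, -0.0002]]
```

Run:
```python
from h import *
O=np.array([.513,.203])-.1*np.array([-.215,.977]);v=np.array([-.215,.977])
for q in[(562,125),(572,207),(563,165)]:
    p=ray("top",140+q[0]/4.5-.4,190+q[1]/4.5-.4,.052);print(p,(p[:2]-O)@v, (.03-((p[:2]-O)@v+.036))/.008)
```

```text
[0.5734 0.0216 0.052 ] -0.09013840000000001 10.5173
[0.5342 0.0151 0.052 ] -0.08806090000000001 10.257612500000002
[0.5541 0.0203 0.052 ] -0.08725900000000002 10.157375000000004
```

Request:
{"api": "carry_out", "payload": {"steps": [[[-0.0033,0.0035,0],0,0.01],[[-0.0037,0.0031,0],0,0.01],[[-0.004,0.0027,0],0,0.01],[[-0.0042,0.0023,0],0,0.01]]}}

```text
t: 15.8
tool_pos: [0.5145, 0.2496, 0.1045]
tcp_rot: [0.28, 0.96, -0.003, -0.005]
ft_force: [-8.9, -3.0, 7.1]
finger_gap: 0.256
grasp_force: 61.8
```

Request:
{"api": "carry_out", "payload": {"steps": [[[-0.0044,0.0018,0],0,0.01],[[-0.0046,0.0014,0],0,0.01],[[-0.0047,0.001,0],0,0.01],[[-0.0048,0.0004,0],0,0.01],[[-0.0048,0,0],0,0.01],[[-0.0048,-0.0005,0],0,0.01]]}}

```text
t: 16.55
tool_pos: [0.5406, 0.2403, 0.1045]
tcp_rot: [0.28, 0.96, 0.0, -0.005]
ft_force: [-7.3, 4.9, 3.7]
finger_gap: 0.254
grasp_force: 61.7
```

```bash
python3 st.py
```

```text
t 16.55 [0.5406 0.2403 0.1045] th 2.427 r 0.0469 F [-7.3  4.9  3.7] Frad -0.4 Ftan -8.8 0.25380012234727317 61.692609786987305 [ 0.28   0.96   0.    -0.005]
```

Request:
{"api": "carry_out", "payload": {"steps": [[[-0.0047,-0.0009,0],0,0.01],[[-0.0045,-0.0014,0],0,0.01],[[-0.0045,-0.0019,0],0,0.01]]}}

```text
t: 16.92
tool_pos: [0.5508, 0.2303, 0.1046]
tcp_rot: [0.281, 0.96, 0.002, -0.003]
ft_force: [-4.9, 7.7, 1.4]
finger_gap: 0.249
grasp_force: 61.6
```

```bash
python3 st.py
```

```text
t 16.925 [0.5508 0.2303 0.1046] th 2.732 r 0.0471 F [-4.9  7.7  1.4] Frad 0.6 Ftan -9.1 0.24906714678331826 61.60872459411621 [ 0.281  0.96   0.002 -0.003]
```

Request:
{"api": "carry_out", "payload": {"steps": [[[-0.0042,-0.0023,0],0,0.01],[[-0.0039,-0.0027,0],0,0.01],[[-0.0037,-0.0031,0],0,0.01]]}}

```text
t: 17.3
tool_pos: [0.5575, 0.2176, 0.1047]
tcp_rot: [0.281, 0.96, 0.003, -0.002]
ft_force: [-2.7, 8.3, -0.0]
finger_gap: 0.253
grasp_force: 61.4
```

```bash
python3 st.py
```

```text
t 17.3 [0.5575 0.2176 0.1047] th 3.037 r 0.0473 F [-2.7  8.3 -0. ] Frad 0.1 Ftan -8.7 0.2527362269402476 61.35159730911255 [ 0.281  0.96   0.003 -0.002]
```

Request:
{"api": "carry_out", "payload": {"steps": [[[-0.0033,-0.0035,0],0,0.01],[[-0.003,-0.0037,0],0,0.01]]}}

```text
t: 17.55
tool_pos: [0.5599, 0.2082, 0.1047]
tcp_rot: [0.281, 0.96, 0.003, -0.001]
ft_force: [0.9, 9.8, -1.9]
finger_gap: 0.251
grasp_force: 61.1
```

```bash
python3 st.py
```

```text
t 17.55 [0.5599 0.2082 0.1047] th 3.242 r 0.0476 F [ 0.9  9.8 -1.9] Frad 2.0 Ftan -9.6 0.2512560304388885 61.1115163564682 [ 0.281  0.96   0.003 -0.001]
```

Request:
{"api": "carry_out", "payload": {"steps": [[[-0.0026,-0.0041,0],0,0.01],[[-0.0021,-0.0043,0],0,0.01]]}}

```text
t: 17.8
tool_pos: [0.5602, 0.1984, 0.1048]
tcp_rot: [0.281, 0.96, 0.004, 0.001]
ft_force: [4.3, 8.8, -4.0]
finger_gap: 0.254
grasp_force: 60.9
```

```bash
python3 st.py
```

```text
t 17.8 [0.5602 0.1984 0.1048] th 3.449 r 0.0478 F [ 4.3  8.8 -4. ] Frad 3.5 Ftan -9.2 0.2539848615590535 60.86142897605896 [0.281 0.96  0.004 0.001]
```

Request:
{"api": "carry_out", "payload": {"steps": [[[-0.0018,-0.0044,0],0,0.01],[[-0.0013,-0.0047,0],0,0.01]]}}

```text
t: 18.05
tool_pos: [0.5586, 0.1887, 0.1048]
tcp_rot: [0.281, 0.96, 0.003, 0.001]
ft_force: [5.2, 7.4, -5.8]
finger_gap: 0.253
grasp_force: 60.7
```

```bash
python3 st.py
```

```text
t 18.05 [0.5586 0.1887 0.1048] th 3.654 r 0.0481 F [ 5.2  7.4 -5.8] Frad 2.8 Ftan -8.6 0.252577712162635 60.69381237030029 [0.281 0.96  0.003 0.001]
```

Request:
{"api": "carry_out", "payload": {"steps": [[[-0.0008,-0.0047,0],0,0.01]]}}

```text
t: 18.18
tool_pos: [0.557, 0.184, 0.1048]
tcp_rot: [0.281, 0.96, 0.003, 0.002]
ft_force: [6.4, 6.7, -5.0]
finger_gap: 0.249
grasp_force: 60.6
```

```bash
python3 st.py
```

```text
t 18.175 [0.557  0.184  0.1048] th 3.756 r 0.0482 F [ 6.4  6.7 -5. ] Frad 3.3 Ftan -8.6 0.24884133032460834 60.63573896884918 [0.281 0.96  0.003 0.002]
```

Request:
{"api": "carry_out", "payload": {"steps": [[[-0.0003,-0.0048,0],0,0.01],[[0.0002,-0.0048,0],0,0.01]]}}

```text
t: 18.42
tool_pos: [0.5525, 0.1753, 0.1049]
tcp_rot: [0.281, 0.96, 0.003, 0.003]
ft_force: [8.6, 5.8, -6.7]
finger_gap: 0.253
grasp_force: 60.5
```

```bash
python3 st.py
```

```text
t 18.425 [0.5525 0.1753 0.1049] th 3.96 r 0.0484 F [ 8.6  5.8 -6.7] Frad 3.8 Ftan -9.7 0.2533044616337992 60.52089750766754 [0.281 0.96  0.003 0.003]
```

Request:
{"api": "carry_out", "payload": {"steps": [[[0.0006,-0.0047,0],0,0.01]]}}

```text
t: 18.55
tool_pos: [0.5497, 0.1714, 0.1049]
tcp_rot: [0.281, 0.96, 0.003, 0.003]
ft_force: [9.4, 4.0, -6.2]
finger_gap: 0.25
grasp_force: 60.5
```

```bash
python3 st.py
```

```text
t 18.55 [0.5497 0.1714 0.1049] th 4.059 r 0.0485 F [ 9.4  4.  -6.2] Frad 4.6 Ftan -9.1 0.250061940699771 60.48628270626068 [0.281 0.96  0.003 0.003]
```

Request:
{"api": "carry_out", "payload": {"steps": [[[0.0011,-0.0047,0],0,0.01]]}}

```text
t: 18.68
tool_pos: [0.5464, 0.1677, 0.1049]
tcp_rot: [0.28, 0.96, 0.003, 0.003]
ft_force: [9.6, 3.9, -6.6]
finger_gap: 0.252
grasp_force: 60.5
```

```bash
python3 st.py
```

```text
t 18.675 [0.5464 0.1677 0.1049] th 4.161 r 0.0486 F [ 9.6  3.9 -6.6] Frad 3.9 Ftan -9.6 0.2524359368736903 60.45462906360626 [0.28  0.96  0.003 0.003]
```

Request:
{"api": "carry_out", "payload": {"steps": [[[0.0015,-0.0045,0],0,0.01]]}}

```text
t: 18.8
tool_pos: [0.5431, 0.1647, 0.1049]
tcp_rot: [0.281, 0.96, 0.003, 0.004]
ft_force: [11.1, 4.9, -8.1]
finger_gap: 0.249
grasp_force: 60.3
```

```bash
python3 st.py
```

```text
t 18.8 [0.5431 0.1647 0.1049] th 4.253 r 0.0487 F [11.1  4.9 -8.1] Frad 3.1 Ftan -11.7 0.24937026906915694 60.313979387283325 [0.281 0.96  0.003 0.004]
```

Request:
{"api": "carry_out", "payload": {"steps": [[[0.001,-0.0022,0],0,0.01],[[0,0,0],0,0.01]]}}

```text
t: 19.05
tool_pos: [0.5412, 0.1632, 0.1049]
tcp_rot: [0.281, 0.96, 0.003, 0.004]
ft_force: [10.3, 3.9, -8.1]
finger_gap: 0.249
grasp_force: 60.3
```

```bash
python3 st.py
```

```text
t 19.05 [0.5412 0.1632 0.1049] th 4.301 r 0.0488 F [10.3  3.9 -8.1] Frad 2.8 Ftan -10.6 0.2494894053525111 60.30014991760254 [0.281 0.96  0.003 0.004]
```

Request:
{"api": "carry_out", "payload": {"steps": [[[0.0018,-0.0034,0],0,0.01]]}}

```text
t: 19.18
tool_pos: [0.5386, 0.1614, 0.1049]
tcp_rot: [0.281, 0.96, 0.003, 0.005]
ft_force: [12.9, 5.1, -10.1]
finger_gap: 0.252
grasp_force: 60.1
```

```bash
python3 st.py
```

```text
t 19.175 [0.5386 0.1614 0.1049] th 4.366 r 0.0488 F [ 12.9   5.1 -10.1] Frad 2.6 Ftan -13.6 0.25239093736006096 60.134591460227966 [0.281 0.96  0.003 0.005]
```

Request:
{"api": "carry_out", "payload": {"steps": [[[0.0008,-0.0012,0],0,0.01],[[0,0,0],0,0.01]]}}

```text
t: 19.42
tool_pos: [0.5374, 0.1607, 0.1049]
tcp_rot: [0.281, 0.96, 0.003, 0.005]
ft_force: [12.9, 3.5, -9.6]
finger_gap: 0.248
grasp_force: 60.1
```

```bash
python3 st.py
```

```text
t 19.425 [0.5374 0.1607 0.1049] th 4.396 r 0.0488 F [12.9  3.5 -9.6] Frad 3.5 Ftan -12.9 0.24791363575222788 60.13700723648071 [0.281 0.96  0.003 0.005]
```

Request:
{"api": "carry_out", "payload": {"steps": [[[-0.001,0.0018,0],0,0.01],[[-0.0009,0.0017,0],0,0.01],[[0,0,0],0,0.01]]}}

```text
t: 19.8
tool_pos: [0.5377, 0.1609, 0.1048]
tcp_rot: [0.28, 0.96, -0.001, 0.001]
ft_force: [3.8, -3.8, -3.5]
finger_gap: 0.252
grasp_force: 60.8
```

```bash
python3 st.py
```

```text
t 19.8 [0.5377 0.1609 0.1048] th 4.387 r 0.0487 F [ 3.8 -3.8 -3.5] Frad 5.2 Ftan -1.3 0.252152797618906 60.83417057991028 [ 0.28   0.96  -0.001  0.001]
```

Unloaded without turning the crank back. Now I let go and lift straight up.

Request:
{"api": "carry_out", "payload": {"steps": [[[0,0,0],0,0.05],[[0,0,0],0,0.05],[[0,0,0],0,0.05],[[0,0,0],0,0.05],[[0,0,-0.015],0,0.05],[[0,0,-0.03],0,0.05],[[0,0,-0.04],0,0.05],[[0,0,-0.04],0,0.05],[[0,0,0],0,0.05],[[0,0,0],0,0.05]]}}

```text
t: 21.05
tool_pos: [0.5368, 0.1618, 0.2305]
tcp_rot: [0.28, 0.96, 0.0, 0.0]
ft_force: [-0.6, -0.4, 0.1]
finger_gap: 0.589
grasp_force: 0.0
```

Run:
```python
from h import *
s=read_state();print(s['t'],s['tool_pos'],s['ft_force'],s['finger_gap'])
a=snap("top","top1");b=snap("side","side1")
c=cv2.resize(a[190:290,140:300],None,fx=4.5,fy=4.5,interpolation=cv2.INTER_CUBIC)
d=cv2.resize(b[230:400,290:430],None,fx=1,fy=1)
d=b[220:370,280:460];d=cv2.resize(d,None,fx=1,fy=1)
out=np.zeros((600,720,3),np.uint8);out[:450]=c;out[450:,:180]=d
cv2.imwrite("pics/crop1.png",np.clip(out*1.5,0,255).astype(np.uint8))
```

```text
21.05 [0.53683289 0.16183445 0.23047741] [-0.5916253  -0.36003449  0.1230026 ] 0.5891177737950604
```

View pics/crop1.png

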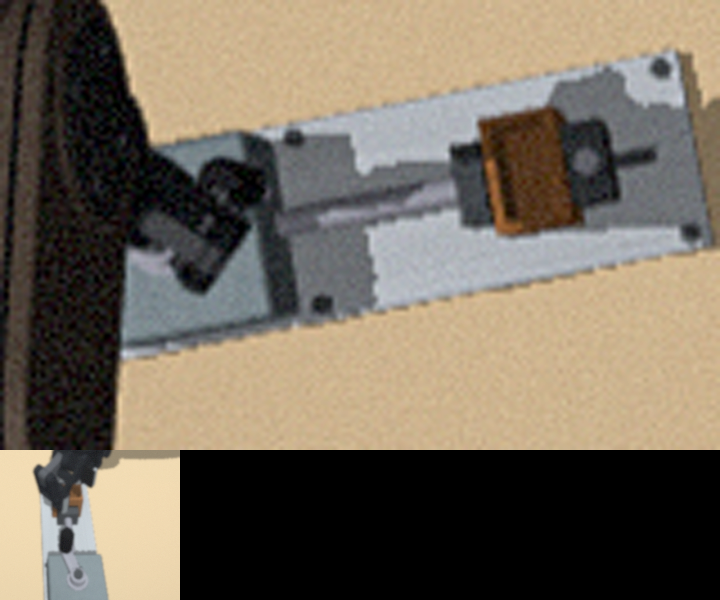

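The box is held square and centred between the sliding jaw (about 470,185) and the stop jaw (about 590,160), and the gripper is clear. I'm handing in.

```bash
python3 -c "
from station import *
print(hand_in())"
```

```text
the job is handed in; nothing more can be done
None
```

The box is clamped upright and square in the middle of the jaws, at about 30 N estimated from how much the crank stiffened. The grip was held throughout the turn, the gripper is clear of everything, and the job was handed in after about 21 s of robot time.

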